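Thread the tofu press spring onto its post

ROBOT

A 6-joint arm with a two-finger parallel gripper is mounted at the origin on the work surface. World frame = base frame: x ahead of the robot, y to its left, z up, the work surface at z = 0. Lengths are in m, angles in degrees, forces in N, time in s.
With the tool pointing down it reaches from about 0.4 to 0.825 m from the base axis. Payload 7 kg.
Tool frame: the origin (TCP) lies midway between the tips of the shut fingers; the grasp point (between the pads) lies 19 mm behind it; z points along the fingers, y is the line along which they close (so a half turn about z gives the same grasp; the last joint's range is limited). The gripper opens to 88 mm and grips with 3 to 60 N. Pads are 19 mm wide; open, the fingers measure 130 mm over their backs; the gripper's body (78 mm by 193 mm) begins 47 mm behind the grasp point.
Start: joints at [83.314, 20.546, 0.682, 0, -70.136, -16.507], TCP at [0.266, 0.62, 0.227] pointing down, gripper open.
Joint ranges: [-176.03, 176.03], [-82.01, 121.73], [-58.28, 71.71], [-173.87, 95.51], [-174.79, -0.11], [-173.66, 173.66]. Speed limits (degrees/s): [136.94, 136.94, 172.46, 180, 180, 180].

INTERFACE

Orientations are given as [roll, pitch, yaw] about the fixed x, y, z axes, in that order (R = Rz(yaw) Ry(pitch) Rx(roll)).
In Python, from plant import ctrl, viewer, close_job gives the robot as it stands. The module is installed in compiled form; this text tells all that it offers.
- The arm moves only by the tool step_arm, never from a script. Its argument "moves" is a list that holds one entry, the list of rows, each a list of 5 numbers: the shift along the world's x, y, z in cm, then the turn about the world's z in rad, then the finger opening in cm, from 0 to 8.76. In form: [[[tx, ty, tz, twist, grip], ...]]. A call has 1 to 10 rows; each row shifts and turns the commanded pose from where the row before left it; what a row does not reach is not made up. A row lasts 1/10 s, in which the tool goes at most 50 mm and 8.59 degrees, less where a joint would pass 70% of its speed; a pose out of reach is approached as far as the arm can. A call with a gripper value outside its range is refused whole. The fingers move at their own pace and stop on an object; the grip force is fixed at half the most. Time passes only in rows, so rows that do not move let the fingers close. It gives the time, the measured TCP pose, the force, the opening and the grip force at its end, in the units of the state.
- ctrl.get_obs(): the state, without advancing time (a new reading comes with each control period).
- viewer.snapshot(name): name is "scene" or "side" or "wrist"; returns (picture, depth): 384x512x3 uint8, blue, green, red; 384x512 float32, m along the optical axis (not along the pixel's ray), 0 where there is no reading.
- viewer.camera_info(name): a dict with "camera_matrix" (3x3 intrinsics, pixels), "eye" and "orientation" of the camera in the world. Camera axes: x right, y down, z forward; pixel columns grow to the right and rows downward; lengths in m; the calibration is good to about 2 mm. The wrist camera is an equidistant fisheye: a pixel r from the principal point sees the ray r / f radians off the axis. A picture is of the moment at which its call begins: read the wrist's pose just before it. camera_info takes no time and is no camera call; for the wrist camera it gives the pose at the moment of the call.
- close_job(): hands the job in; it is judged then, once.
The state is a dict: "clock": time; "joint_pos": joint angles; "qvel": joint speeds; "tau": joint torques, N m; "tool_pos": TCP position; "orientation": TCP orientation; "force": force on the tool from outside, world axes, zero at the start; "moment": the same for the moment, N m; "opening": finger opening in m; "gripper_force": force on a finger pad.
Only numpy, scipy, OpenCV 4.12 (cv2) and the standard library are available. Lean on these libraries where they do the work, as an engineer would, in place of code of your own. Each camera call takes 0.05 s, during which the arm holds its last target. There are 200 camera calls.

TASK

Put the washed tofu press back together: take the big coil spring by its black cap, thread it over the steel post in the clear tub and, where the coil snags on the small brass catch pin, press only lightly and twist the spring clockwise (seen from above) until its lower wire end has slipped under the pin and the bottom coil lies flat and fully home on the press plate. Never force the spring down hard; let go of it at the end, and leave the blue plate, the jar, the spoon and the closed food tub where they are.

Things in the scene. Friction and masses are not known exactly. Their poses are not given: they have to be found in the camera images.
- press: The tofu press, which stands fast: open clear plastic tub with green rim, 156 (x) by 126 (y) mm, 70 mm high, 3 mm walls; origin at the centre of its underside, z up. A steel press plate lies level inside, top face 20 mm above the origin. In its middle stands a steel post, 34 mm in diameter and 72 mm tall, its top 17 mm tapering to 22 mm; at the post's foot a brass catch pin. Post and pin do not turn.
- seat (a point): Point on the press plate's top face on the post's axis, where the centre of the spring's underside belongs. The catch pin, 3.5 mm thick, sticks out level to 27 mm from this axis, underside 7 mm and top 10.5 mm above the plate. It points to the tub's -x side or up to 60 degrees either way of it: its bearing varies and is not given (seen from above, or felt). Pressing on it with over 15 N bends it.
- post_tip (a point): Centre of the top of the post, 72 mm above the plate and 22 mm above the tub's rim.
- spring: Loose coil spring with a cap, about 120 g, 108 mm tall, upright on a flat red silicone lid (fixed, 156 mm across, 5 mm thick). Wire 3 mm, coil 45 mm outside, 39 mm inside, right-hand (anticlockwise from above the wire climbs). Origin at the centre of its underside, z up, x axis towards the wire's cut lower end. It compresses along z at about 2.1 N per mm; it does not stretch or bend.
- cap (a point): Centre of the spring's cap: round black plastic, 48 mm in diameter, 26 mm tall, green dot on top, fixed to the top coil so that it turns with the spring. This point is on the axis, 95 mm above the spring's underside and 13 mm below the cap's top.
- plate: Bystander: blue ceramic plate, 170 mm across, 20 mm high, origin at the centre of its underside.
- jar: Bystander: small glass jar with steel twist cap, 64 mm in diameter, 85 mm high, origin at the centre of its underside.
- food_tub: Bystander: closed white food tub with blue clip-on lid, about 126 (x) by 166 (y) mm, 60 mm high, origin at the centre of its underside.
- spoon: Bystander: aluminium spoon, 190 mm long, lying along its x axis.
- wire_end (a point): Cut lower end of the spring's wire, 21 mm from the axis. From here the wire lies flat for 270 degrees anticlockwise, climbs 8 mm by one full turn, then 18 mm a turn. Lowered, the coil catches on the pin up to 10.5 mm too high; twisted clockwise it sinks, this end passes under the pin at 2.5 mm, and 50 degrees on it is fully down. Over 200 degrees more can be turned before it meets the pin again.
Not all that is in view belongs to the job. There is more than one size of the press; the job needs the middle-sized.

How it is judged:
By the outcome, as a careful person would: the job done as asked, in the order asked, and still so for the second after the job is handed in, with the robot touching nothing.
It also fails if it takes over 64 s, if anything falls off the work surface, if the arm or the gripper's body presses on something with over 40 N, if the wrist force passes 120 N, or if a joint passes its speed limit or range.

## Working session

There is one attempt and no reset: what is moved stays moved. The work goes in short steps, Python scripts to look and compute and a tool call to move; the robot and the scene stay as the last step left them, time stands still between calls to the robot, and variables do not carry over. Pictures are saved under pics/ and viewed, at most 10 in all, crops included, and the job is handed in when it is done.

Besides the shell and the picture viewer there is one more tool, called as name(argument=value, ...) on one line, values as JSON. step_arm: Moves the arm, as the interface text tells. Its arguments: {"type":"object","properties":{"moves":{"type":"array","items":{"type":"array","items":{"type":"array","items":{"type":"number"}}}}},"required":["moves"]}

```bash
mkdir -p pics
cat > h.py <<'E'
import numpy as np, cv2
from plant import ctrl, viewer, close_job
from scipy.spatial.transform import Rotation as R
def rot(o):
    o=np.array(o,float)
    if o.shape==(3,3): return o
    if o.size==4: return R.from_quat(o).as_matrix()
    return R.from_euler('xyz',o,degrees=True).as_matrix()
def world(ci,u,v,d):
    K=np.array(ci['camera_matrix']); p=np.array([(u-K[0,2])/K[0,0],(v-K[1,2])/K[1,1],1])*d
    return rot(ci['orientation'])@p+np.array(ci['eye'])
def onz(ci,u,v,z):
    K=np.array(ci['camera_matrix']); p=rot(ci['orientation'])@np.array([(u-K[0,2])/K[0,0],(v-K[1,2])/K[1,1],1]); e=np.array(ci['eye'])
    return e+p*(z-e[2])/p[2]
E
python3 - <<'E'
from h import *
import pickle
o=ctrl.get_obs(); print({k:np.round(v,3) for k,v in o.items()})
D={}
for n in ['scene','side','wrist']:
    ci=viewer.camera_info(n); im,d=viewer.snapshot(n); D[n]=(ci,im,d); print(n,ci)
    cv2.imwrite(f'pics/{n}0.png',im)
pickle.dump(D,open('d0.pkl','wb'))
E
```

```text
{'clock': np.float64(0.0), 'joint_pos': array([ 8.3314e+01,  2.0592e+01,  6.3600e-01, -2.1000e-02, -7.0135e+01,
       -1.6507e+01]), 'qvel': array([-0.088, -0.042,  0.036,  0.055,  0.052, -0.012]), 'tau': array([ 2.0000e-03, -5.8272e+01,  2.9304e+01,  6.9970e+00,  7.0000e-03,
       -0.0000e+00]), 'tool_pos': array([0.266, 0.62 , 0.226]), 'orientation': array([ 1.79907e+02, -6.00000e-03, -2.32010e+01]), 'force': array([-1.278,  0.135,  0.206]), 'moment': array([-0.001, -0.032, -0.001]), 'gripper_force': np.float64(0.0), 'opening': np.float64(0.087)}
scene {'camera_matrix': array([[447.18733459,   0.        , 258.03878834],
       [  0.        , 447.18733459, 191.46926028],
       [  0.        ,   0.        ,   1.        ]]), 'eye': array([1.29703834, 0.16580344, 1.44255669]), 'orientation': array([-149.39535746,    0.87706034,   96.54893475])}
side {'camera_matrix': array([[362.9350911 ,   0.        , 255.74494689],
       [  0.        , 362.9350911 , 189.43358969],
       [  0.        ,   0.        ,   1.        ]]), 'eye': array([ 0.02157629, -0.87638478,  0.81659447]), 'orientation': array([-124.38518377,   -0.66321583,  -27.49725706])}
wrist {'camera_matrix': array([[297.31863964,   0.        , 257.6837154 ],
       [  0.        , 297.31863964, 190.03804804],
       [  0.        ,   0.        ,   1.        ]]), 'eye': array([0.34230296, 0.58771404, 0.38352282]), 'orientation': array([ 1.61979149e+02,  5.59440624e-03, -1.13113826e+02])}
```

View pics/scene0.png

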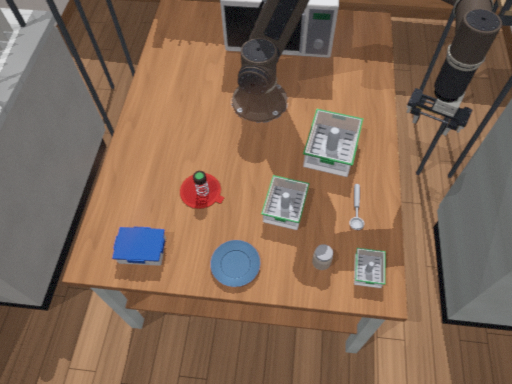

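View pics/side0.png

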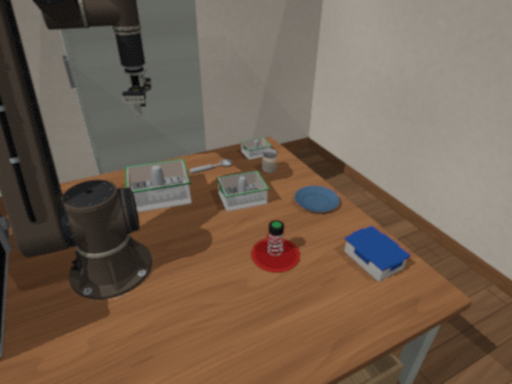

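Candidates for the press: large at scene pixel (333,142), middle at (286,202) and small at (370,267). I choose the middle one. The only spring is at (200,188), on the red lid. Next I'll check the choice in a close crop and size.

Run:
```python
from h import *
import pickle
D=pickle.load(open('d0.pkl','rb'))
ci,im,d=D['scene']
a=cv2.resize(im[165:240,255:320],None,fx=6,fy=6,interpolation=cv2.INTER_CUBIC)
b=cv2.resize(im[160:235,170:235],None,fx=6,fy=6,interpolation=cv2.INTER_CUBIC)
cv2.imwrite('pics/crop1.png',np.hstack([a,b]))
hsv=cv2.cvtColor(im,cv2.COLOR_BGR2HSV)
g=cv2.inRange(hsv,(40,70,40),(85,255,255))
n,l,s,c=cv2.connectedComponentsWithStats(g)
for i in range(1,n):
    if s[i,4]>8:
        ys,xs=np.where(l==i); P=np.array([onz(ci,u,v,.07) for u,v in zip(xs,ys)]) 
        r=cv2.minAreaRect((P[:,:2]*1000).astype(np.float32)); print(s[i],np.round(c[i],1),[np.round(q,1) for q in r], onz(ci,*c[i],.113).round(4))
```

```text
[313  13  17   7 103] [321.3  16. ] [array([-475.6,  234.7]), array([42. , 75.3]), np.float64(5.4)] [-0.4199  0.2336  0.113 ]
[303 109  60  57 297] [334.9 144. ] [array([222.1, 310.8]), array([189.3, 248.6]), np.float64(80.2)] [0.2868 0.3136 0.113 ]
[195 172   9   7  51] [198.9 175.2] [array([ 445.9, -170.3]), array([26., 30.]), np.float64(6.0)] [ 0.4736 -0.1601  0.113 ]
[272 175  17   4  21] [279.6 176.7] [array([421.7, 124.8]), array([ 9.7, 58.1]), np.float64(0.3)] [0.4498 0.1244 0.113 ]
[261 213  39  10  81] [280.3 218.2] [array([591.4, 138.3]), array([134. ,  15.5]), np.float64(83.7)] [0.6129 0.1414 0.113 ]
[382 251   4  17  19] [384.7 258.2] [array([702.9, 492.7]), array([55.7,  9.2]), np.float64(8.4)] [0.7192 0.4819 0.113 ]
[356 280  29   5  42] [370.1 281.9] [array([787.4, 443.5]), array([87.9,  6.6]), np.float64(88.2)] [0.8025 0.4352 0.113 ]
```

View pics/crop1.png

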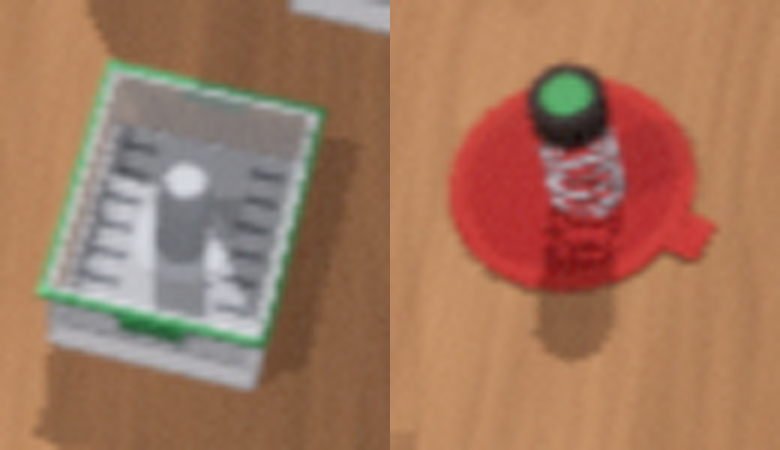

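The crop shows the middle press with rim corners at about (110,65), (323,112), (265,345) and (42,293), and the post top at (186,181). On the right, the spring on the red lid has its cap dot at (566,95).

Run:
```python
from h import *
import pickle
ci,im,d=pickle.load(open('d0.pkl','rb'))['scene']
f=lambda x,y,z:onz(ci,x/6+255-.4,y/6+165-.4,z)
C=np.array([f(*p,.07) for p in [(110,65),(323,112),(265,345),(42,293)]]);print(C.round(4),C.mean(0).round(4))
print(np.linalg.norm(np.roll(C,-1,0)-C,axis=1).round(4))
v=C[3]-C[0]+C[2]-C[1];print('long axis deg',np.degrees(np.arctan2(v[1],v[0])))
print('post',f(186,181,.092).round(4))
print('cap dot', onz(ci,170+(566-390)/6-.4,160+95/6-.4,.113).round(4))
```

```text
[[0.4197 0.0985 0.07  ]
 [0.4396 0.2288 0.07  ]
 [0.5991 0.2048 0.07  ]
 [0.5793 0.0747 0.07  ]] [0.5094 0.1517 0.07  ]
[0.1318 0.1613 0.1317 0.1614]
long axis deg -8.514130017454173
post [0.5088 0.1513 0.092 ]
cap dot [ 0.4744 -0.1596  0.113 ]
```

step_arm(moves=[[[1.8, -3.9, 0, -0.149, 8.7], [1.8, -3.9, 0, -0.149, 8.7], [1.8, -3.9, 0, -0.149, 8.7], [1.8, -3.9, 0, -0.149, 8.7], [1.8, -3.9, 0, -0.149, 8.7], [1.8, -3.9, 0, -0.149, 8.7], [1.8, -3.9, 0, -0.149, 8.7], [1.8, -3.9, 0, -0.149, 8.7], [1.8, -3.9, 0, -0.149, 8.7], [1.8, -3.9, 0, -0.149, 8.7]]])

```text
clock: 1.15
tool_pos: [0.4461, 0.2287, 0.2266]
orientation: [-180.0, 0.0, -108.9]
force: [0.8, 0.8, -0.2]
opening: 0.087
gripper_force: 0.0
```

step_arm(moves=[[[0, 0, 0, 0, 8.7], [0, 0, 0, 0, 8.7], [0, 0, 0, 0, 8.7]]])

```text
clock: 1.45
tool_pos: [0.4457, 0.2308, 0.2265]
orientation: [180.0, 0.0, -108.5]
force: [0.1, 0.1, 0.3]
opening: 0.0869
gripper_force: 0.0
```

```bash
cat >> h.py <<'E'
def fproj(ci,P):
    K=np.array(ci['camera_matrix']); p=rot(ci['orientation']).T@(np.array(P)-np.array(ci['eye']))
    r=np.hypot(p[0],p[1]); t=np.arctan2(r,p[2]); return np.array([K[0,2]+K[0,0]*t*p[0]/r,K[1,2]+K[1,1]*t*p[1]/r])
def fonz(ci,u,v,z):
    K=np.array(ci['camera_matrix']); x=(u-K[0,2])/K[0,0]; y=(v-K[1,2])/K[1,1]; t=np.hypot(x,y)
    q=rot(ci['orientation'])@np.array([np.sin(t)*x/t,np.sin(t)*y/t,np.cos(t)]); e=np.array(ci['eye'])
    return e+q*(z-e[2])/q[2]
def shot(name,box=None,P=None,w=45,k=6):
    ci=viewer.camera_info('wrist'); im,d=viewer.snapshot('wrist')
    if P is not None:
        c=fproj(ci,P).round().astype(int); print('center',c); box=[max(0,c[0]-w),max(0,c[1]-w),min(512,c[0]+w),min(384,c[1]+w)]
    print('box',box,'eye',np.round(ci['eye'],4))
    import pickle; pickle.dump((ci,im,d,box,k),open(name+'.pkl','wb'))
    cv2.imwrite(f'pics/{name}.png',cv2.resize(im[box[1]:box[3],box[0]:box[2]],None,fx=k,fy=k,interpolation=cv2.INTER_CUBIC))
E
python3 - <<'E'
from h import *
o=ctrl.get_obs(); print(o['clock'],o['joint_pos'].round(1),o['tool_pos'].round(4),o['orientation'].round(1))
shot('w1',P=[.50,.152,.04],w=55,k=5)
E
```

```text
1.45 [ 49.8   4.1 -20.7  -0.  -65.2 -68.3] [0.4457 0.2308 0.2265] [ 180.     0.  -108.5]
center [191 120]
box [np.int64(136), np.int64(65), np.int64(246), np.int64(175)] eye [0.4177 0.1513 0.3843]
```

View pics/w1.png

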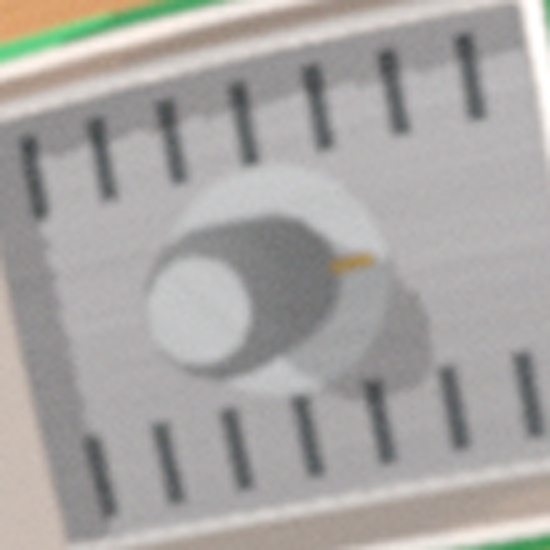

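The pin is visible as a brass stub from (333,267) to (372,259). The post top is at (200,310).

Run:
```python
from h import *
import pickle
ci,im,d,b,k=pickle.load(open('w1.pkl','rb'))
f=lambda x,y,z:fonz(ci,b[0]+(x+.5)/k-.5,b[1]+(y+.5)/k-.5,z)
pt=f(200,310,.092);print('post',pt.round(4),'rim pt L,R',f(150,310,.092).round(4),f(250,310,.092).round(4))
for z in(.029,):
  for p in [(333,267),(372,259)]: 
    q=f(*p,z);print(q.round(4),np.linalg.norm((q-pt)[:2]),np.degrees(np.arctan2(*(q-pt)[1::-1])), np.degrees(np.arctan2(*(q-[.5089,.1514,0])[1::-1])))
o=ctrl.get_obs()
```

```text
post [0.5053 0.1524 0.092 ] rim pt L,R [0.5153 0.1487 0.092 ] [0.4955 0.1561 0.092 ]
[0.4892 0.1544 0.029 ] 0.016232930883671108 172.90190255827272 171.21819492821288
[0.4795 0.1559 0.029 ] 0.025952195993543946 172.37048605273807 171.30491564774306
```

step_arm(moves=[[[2.5, -3.5, 0, 0, 8.7], [2.5, -3.5, 0, 0, 8.7], [2.5, -3.5, 0, 0, 8.7], [2.5, -3.5, 0, 0, 8.7], [2.5, -3.5, 0, 0, 8.7], [2.5, -3.5, 0, 0, 8.7], [2.5, -3.5, -3, 0, 8.7], [2.5, -3.5, -3, 0, 8.7], [0.6, -3, -4, 0, 8.7], [0, 0, -4, 0, 8.7]]])

```text
clock: 2.5
tool_pos: [0.6505, -0.078, 0.0876]
orientation: [-180.0, -0.0, -108.6]
force: [-0.3, 0.3, -0.9]
opening: 0.0871
gripper_force: 0.0
```

step_arm(moves=[[[0, 0, -1.6, 0, 8.7], [0, 0, 0, 0, 8.7], [0, 0, 0, 0, 8.7], [0, 0, 0, 0, 8.7]]])

```text
clock: 2.9
tool_pos: [0.6508, -0.0751, 0.0754]
orientation: [-179.9, 0.1, -108.5]
force: [-0.2, 0.6, 1.0]
opening: 0.0872
gripper_force: 0.0
```

Run:
```python
from h import *
o=ctrl.get_obs(); print(o['clock'],o['joint_pos'].round(1),o['tool_pos'].round(4),o['orientation'].round(1))
shot('w2',P=[.48,-.16,.04],w=55,k=7)
```

```text
2.9 [ 10.5  25.8 -12.5   0.  -51.6 -28.9] [ 0.6508 -0.0751  0.0754] [-1.799e+02  1.000e-01 -1.085e+02]
center [443  41]
box [np.int64(388), 0, np.int64(498), np.int64(96)] eye [ 0.6224 -0.1546  0.2331]
```

View pics/w2.png

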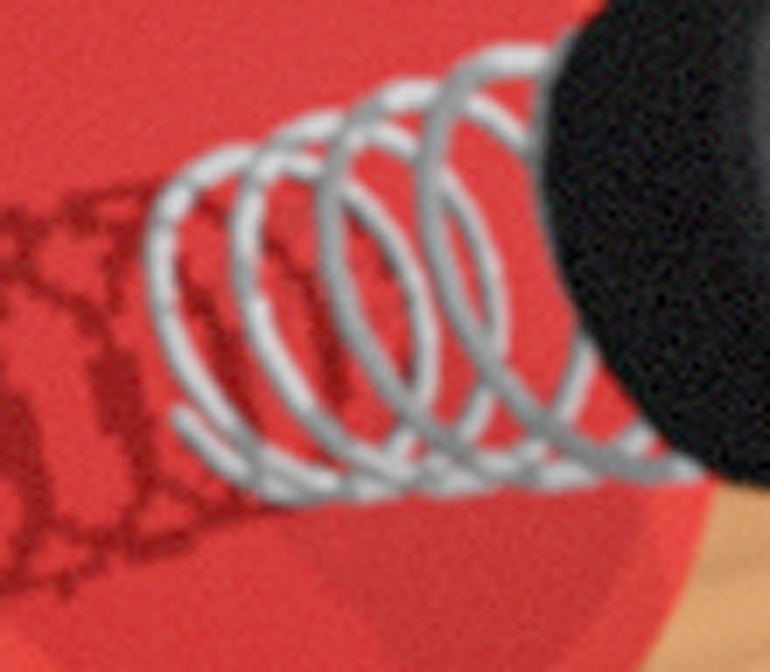

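The wire's cut end is at crop (178,412). The coil is seen in full.

Run:
```python
from h import *
import pickle
from scipy.optimize import least_squares
ci,im,d,b,k=pickle.load(open('w2.pkl','rb'))
f=lambda x,y,z:fonz(ci,b[0]+(x+.5)/k-.5,b[1]+(y+.5)/k-.5,z)
e=f(178,412,.0065);print('end',e.round(4))
# fit axis with helix: match points extreme-left etc.
def hgt(p): # p deg ccw from end
    return np.where(p<270,0,np.where(p<360,(p-270)/90*8,8+(p-360)/20))/1000
def helix(a,x,y):
    p=np.arange(0,900,3.); t=np.radians(a+p)
    return np.c_[x+.021*np.cos(t),y+.021*np.sin(t),.0065+hgt(p)]
g=lambda P:(fproj(ci,P)-[b[0],b[1]]+.5)*k-.5
obs=np.array([(155,240),(178,412),(235,152),(290,492),(238,240),(328,115),(326,200),(420,88),(425,170),(170,190),(250,312),(330,300),(430,400),(300,400)])
def res(q):
    I=np.array([g(P) for P in helix(*q)])
    return [*(np.sqrt(((I-o)**2).sum(1)).min() for o in obs), *(.5*(I[0]-obs[1]))]
best=min((least_squares(res,[a,.474,-.16],x_scale=[10,.003,.003]) for a in range(0,360,30)),key=lambda s:s.cost)
print(best.x,best.cost,np.round(best.fun,1))
v=im.copy()
c=(e-[best.x[1],best.x[2],0]);print(np.hypot(*c[:2]),np.degrees(np.arctan2(c[1],c[0])))
```

```text
end [ 0.4911 -0.1514  0.0065]
[ 3.79121159e+02  4.70256439e-01 -1.60134801e-01] 4430.429421351953 [10.9 11.5  2.5 10.4 12.   2.1 31.  46.3 17.7 10.1 12.7 66.6  6.1 11.2
  1.2 -8.3]
0.02257571812104379 22.79948014052109
```

step_arm(moves=[[[0, 0, 4, 0, 8.7], [0, 0, 4, 0, 8.7], [0, 0, 3, 0, 8.7], [-3.6, -1.7, 0, 0, 8.7], [-3.6, -1.7, 0, 0, 8.7], [-3.6, -1.7, 0, 0, 8.7], [-3.6, -1.7, 0, 0, 8.7], [-3.5, -1.7, 0, 0, 8.7], [0, 0, 0, 0, 8.7], [0, 0, 0, 0, 8.7]]])

```text
clock: 3.95
tool_pos: [0.4707, -0.1613, 0.1856]
orientation: [-179.8, 0.1, -108.6]
force: [0.7, -0.6, -0.1]
opening: 0.087
gripper_force: 0.0
```

Run:
```python
from h import *
o=ctrl.get_obs(); print(o['clock'],o['tool_pos'].round(4),o['orientation'].round(1))
ci=viewer.camera_info('wrist'); im,d=viewer.snapshot('wrist')
print(np.round(ci['eye'],4)); cv2.imwrite('pics/w3.png',im)
g=cv2.inRange(cv2.cvtColor(im,cv2.COLOR_BGR2HSV),(40,70,40),(85,255,255))
n,l,s,c=cv2.connectedComponentsWithStats(g)
for i in range(1,n):
    if s[i,4]>30:
        ys,xs=np.where(l==i); P=np.array([fonz(ci,u,v,.113) for u,v in zip(xs,ys)]); print(s[i],P.mean(0).round(4),np.ptp(P,0).round(4),np.median(d[ys,xs]))
```

```text
3.95 [ 0.4707 -0.1613  0.1856] [-1.798e+02  1.000e-01 -1.086e+02]
[ 0.4419 -0.2407  0.3433]
[239 185  37  35 996] [ 0.4713 -0.1593  0.113 ] [0.0301 0.0303 0.    ] 0.24586639
```

View pics/w3.png

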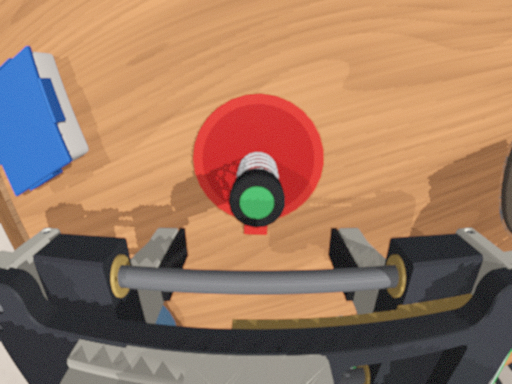

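The dot is at (257,202), centred between the fingers. I'm descending to grasp the cap.

step_arm(moves=[[[0.05, 0.2, -3, 0, 8.7], [0, 0, -3, 0, 8.7], [0, 0, -2.5, 0, 8.7], [0, 0, -1.5, 0, 8.7], [0, 0, -0.45, 0, 8.7], [0, 0, 0, 0, 8.7], [0, 0, 0, 0, 8.7]]])

```text
clock: 4.7
tool_pos: [0.4721, -0.1589, 0.0799]
orientation: [-179.9, 0.0, -108.5]
force: [0.5, -0.0, 0.2]
opening: 0.087
gripper_force: 0.0
```

step_arm(moves=[[[0, 0, 0, 0, 6], [0, 0, 0, 0, 5.2], [0, 0, 0, 0, 4], [0, 0, 0, 0, 4], [0, 0, 0, 0, 4], [0, 0, 0, 0, 4], [0, 0, 0, 0, 4], [0, 0, 0, 0, 4]]])

```text
clock: 5.5
tool_pos: [0.4711, -0.1591, 0.0792]
orientation: [-180.0, 0.0, -108.6]
force: [0.4, -0.5, 0.0]
opening: 0.047
gripper_force: 30.0
```

step_arm(moves=[[[0, 0, 1, 0, 4], [0, 0, 3, 0, 4], [0, 0, 4, 0, 4], [0, 0, 4, 0, 4], [0, 1, 0, 0.14, 4], [0.2, 1.5, 0, 0.14, 4], [0.2, 1.5, 0, 0.14, 4], [0.2, 1.5, 0, 0.14, 4], [0.2, 1.5, 0, 0.14, 4], [0.2, 1.5, 0, 0.14, 4]]])

```text
clock: 6.5
tool_pos: [0.4806, -0.0736, 0.1997]
orientation: [180.0, 0.0, -60.1]
force: [-0.2, -0.4, -1.9]
opening: 0.0466
gripper_force: 30.0
```

step_arm(moves=[[[0.2, 1.5, 0, 0.14, 4], [0.2, 1.5, 0, 0.14, 4], [0.2, 1.5, 0, 0.14, 4], [0.2, 1.5, 0, 0.14, 4], [0.2, 1.5, 0, 0.14, 4], [0.2, 1.5, 0, 0.14, 4], [0.2, 1.5, 0, 0.14, 4], [0.2, 1.5, 0, 0.14, 4], [0.2, 1.5, 0, 0.14, 4], [0.2, 1.5, 0, 0.14, 4]]])

```text
clock: 7.5
tool_pos: [0.5007, 0.0764, 0.1996]
orientation: [-180.0, 0.0, 20.1]
force: [0.0, -0.3, -1.2]
opening: 0.0469
gripper_force: 30.0
```

step_arm(moves=[[[0.2, 1.5, 0, 0.14, 4], [0.2, 1.5, 0, 0.14, 4], [0.1, 1.5, 0, 0.14, 4], [0, 1.5, 0, 0.14, 4], [0, 1.1, 0, 0.14, 4], [0, 0, 0, 0.14, 4], [0, 0, 0, 0.14, 4], [0, 0, 0, 0, 4], [0, 0, 0, 0, 4], [0, 0, 0, 0, 4]]])

```text
clock: 8.5
tool_pos: [0.5059, 0.1468, 0.1993]
orientation: [-180.0, -0.0, 75.7]
force: [-0.1, -1.0, -0.9]
opening: 0.0471
gripper_force: 30.0
```

Run:
```python
from h import *
o=ctrl.get_obs(); print(o['clock'],o['joint_pos'].round(1),o['tool_pos'].round(4),o['orientation'].round(1),o['force'].round(1),o['opening'])
import pickle
ims=[]
for n,P,w in (('scene',[.507,.152,.12],30),('side',[.507,.152,.12],30)):
    ci=viewer.camera_info(n); im,d=viewer.snapshot(n)
    K=np.array(ci['camera_matrix'])
    def pr(P): 
        q=K@(rot(ci['orientation']).T@(np.array(P)-ci['eye'])); return q[:2]/q[2]
    c=pr(P).astype(int); print(n,c,'proj post tip',pr([.5056,.1522,.092]),'spring underside', pr([*o['tool_pos'][:2],o['tool_pos'][2]-.0755]),'cap top',pr([*o['tool_pos'][:2],o['tool_pos'][2]+.032]))
    ims.append(cv2.resize(im[c[1]-w:c[1]+w,c[0]-w:c[0]+w],(400,400),interpolation=cv2.INTER_CUBIC))
cv2.imwrite('pics/hov.png',np.hstack(ims))
```

```text
8.5 [ 37.5   7.8 -20.2  -0.  -62.  128.2] [0.5059 0.1468 0.1993] [-180.    -0.    75.7] [-0.1 -1.  -0.9] 0.0470531981465178
scene [286 190] proj post tip [285.92107386 193.99454288] spring underside [284.68918994 189.25304805] cap top [285.88812664 172.14862311]
side [241 171] proj post tip [241.20272219 177.57705355] spring underside [241.82635734 170.91636722] cap top [241.5151023  144.55048713]
```

View pics/hov.png

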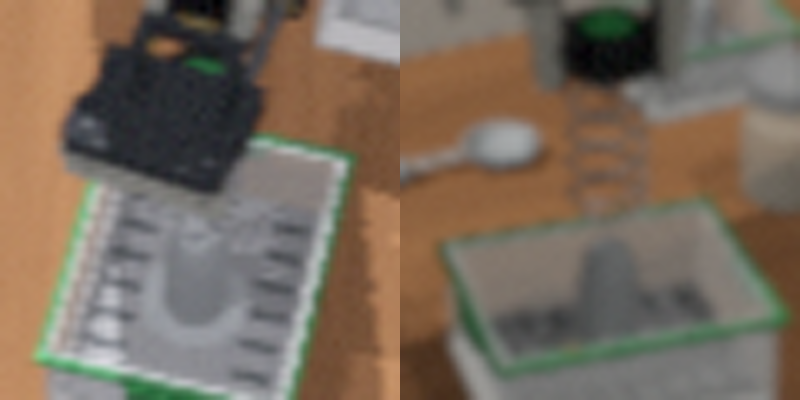

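In the hover view, the spring (side crop x≈608) hangs over the post (x≈610). y is 5 mm short of target, so I'm correcting it, lowering to just above the tip and checking with the wrist camera.

step_arm(moves=[[[0, 0.4, -1, 0, 4], [0, 0, -0.8, 0, 4], [0, 0, 0, 0, 4], [0, 0, 0, 0, 4]]])

```text
clock: 9.0
tool_pos: [0.5058, 0.1507, 0.1806]
orientation: [-180.0, 0.1, 75.9]
force: [0.2, 1.0, -1.1]
opening: 0.0471
gripper_force: 30.0
```

Run:
```python
from h import *
o=ctrl.get_obs(); print(o['clock'],o['tool_pos'].round(4),o['orientation'].round(1),o['force'].round(1))
shot('w4',P=[.507,.152,.08],w=50,k=6)
ci=viewer.camera_info('wrist'); t=o['tool_pos']
import pickle; b=pickle.load(open('w4.pkl','rb'))[3]
for P in ([*t[:2],t[2]-.075],[*t[:2],.092],[*t[:2],.02],[.5056,.1522,.092],[.5056,.1522,.02]): print(((fproj(ci,P)-b[:2])*6).round())
```

```text
9.0 [0.5058 0.1507 0.1806] [-1.80e+02  1.00e-01  7.59e+01] [ 0.2  1.  -1.1]
center [260 190]
box [np.int64(210), np.int64(140), np.int64(310), np.int64(240)] eye [0.5253 0.2337 0.3383]
[292. 365.]
[292. 333.]
[290. 206.]
[288. 324.]
[288. 199.]
```

View pics/w4.png

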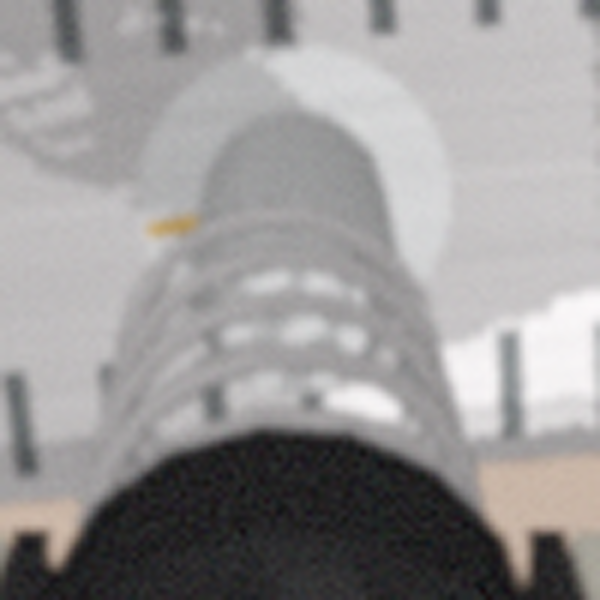

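The post foot centre is at (295,205), against (290,206) predicted for the tool axis. The post is about 1 mm towards +x, so I'm shifting slightly and threading slowly.

step_arm(moves=[[[0.08, 0.05, -0.5, 0, 4], [0, 0, -0.5, 0, 4], [0, 0, -0.5, 0, 4], [0, 0, -0.5, 0, 4], [0, 0, -0.4, 0, 4], [0, 0, -0.3, 0, 4], [0, 0, -0.3, 0, 4], [0, 0, 0, 0, 4]]])

```text
clock: 9.85
tool_pos: [0.5066, 0.1513, 0.1507]
orientation: [-180.0, 0.0, 75.9]
force: [-0.9, 0.4, -0.5]
opening: 0.0468
gripper_force: 30.0
```

step_arm(moves=[[[0, 0, -0.4, 0, 4], [0, 0, -0.4, 0, 4], [0, 0, -0.4, 0, 4], [0, 0, -0.4, 0, 4], [0, 0, 0, 0, 4]]])

```text
clock: 10.35
tool_pos: [0.5064, 0.1512, 0.1344]
orientation: [-180.0, 0.0, 75.9]
force: [-0.4, 0.0, -1.1]
opening: 0.0466
gripper_force: 30.0
```

step_arm(moves=[[[0, 0, -0.4, 0, 4], [0, 0, -0.4, 0, 4], [0, 0, -0.4, 0, 4], [0, 0, -0.4, 0, 4], [0, 0, -0.4, 0, 4], [0, 0, -0.4, 0, 4], [0, 0, -0.3, 0, 4], [0, 0, -0.2, 0, 4], [0, 0, 0, 0, 4]]])

```text
clock: 11.25
tool_pos: [0.5067, 0.1513, 0.1058]
orientation: [-180.0, 0.0, 75.9]
force: [0.5, -0.0, -1.5]
opening: 0.0469
gripper_force: 30.0
```

step_arm(moves=[[[0, 0, -0.2, 0, 4], [0, 0, -0.1, 0, 4], [0, 0, -0.1, 0, 4], [0, 0, 0, 0, 4], [0, 0, 0, 0, 4]]])

```text
clock: 11.75
tool_pos: [0.5068, 0.1514, 0.1022]
orientation: [180.0, -0.0, 75.9]
force: [0.0, 0.5, -1.1]
opening: 0.0468
gripper_force: 30.0
```

step_arm(moves=[[[0, 0, -0.1, 0, 4], [0, 0, -0.1, 0, 4], [0, 0, -0.05, 0, 4], [0, 0, 0, 0, 4], [0, 0, 0, 0, 4]]])

```text
clock: 12.25
tool_pos: [0.5068, 0.1514, 0.0997]
orientation: [180.0, 0.0, 75.9]
force: [-0.9, -0.7, -1.0]
opening: 0.047
gripper_force: 30.0
```

step_arm(moves=[[[0, 0, -0.1, 0, 4], [0, 0, 0, 0, 4], [0, 0, 0, 0, 4]]])

```text
clock: 12.55
tool_pos: [0.5069, 0.1514, 0.0988]
orientation: [180.0, -0.0, 75.9]
force: [1.0, -0.8, 0.5]
opening: 0.0473
gripper_force: 30.0
```

Contact is near z=0.099, about 4 mm too high, as predicted. Now I'm twisting clockwise with a slow, light descent.

step_arm(moves=[[[0, 0, -0.08, 0, 4], [0, 0, 0, 0, 4], [0, 0, 0, -0.08, 4], [0, 0, -0.02, -0.08, 4], [0, 0, -0.02, -0.08, 4], [0, 0, -0.02, -0.08, 4], [0, 0, 0, 0, 4]]])

```text
clock: 13.25
tool_pos: [0.5066, 0.1513, 0.0971]
orientation: [-180.0, 0.0, 57.5]
force: [-1.2, 0.7, -0.9]
opening: 0.0468
gripper_force: 30.0
```

step_arm(moves=[[[0, 0, -0.02, -0.08, 4], [0, 0, -0.02, -0.08, 4], [0, 0, -0.02, -0.08, 4], [0, 0, -0.02, -0.08, 4], [0, 0, 0, 0, 4]]])

```text
clock: 13.75
tool_pos: [0.5067, 0.1514, 0.0963]
orientation: [-180.0, 0.0, 39.3]
force: [-0.3, -0.2, -0.9]
opening: 0.0469
gripper_force: 30.0
```

step_arm(moves=[[[0, 0, -0.02, -0.1, 4], [0, 0, -0.02, -0.1, 4], [0, 0, -0.02, -0.1, 4], [0, 0, -0.02, -0.1, 4], [0, 0, 0, 0, 4]]])

```text
clock: 14.25
tool_pos: [0.5067, 0.1514, 0.0955]
orientation: [-180.0, 0.0, 16.5]
force: [-1.4, 0.2, -1.4]
opening: 0.0472
gripper_force: 30.0
```

step_arm(moves=[[[0, 0, -0.02, -0.1, 4], [0, 0, -0.02, -0.1, 4], [0, 0, -0.02, -0.1, 4], [0, 0, -0.02, -0.1, 4], [0, 0, 0, 0, 4]]])

```text
clock: 14.75
tool_pos: [0.5068, 0.1514, 0.0948]
orientation: [180.0, 0.0, -6.4]
force: [0.3, 0.0, 0.7]
opening: 0.0473
gripper_force: 30.0
```

step_arm(moves=[[[0, 0, 0, -0.13, 4], [0, 0, 0, -0.13, 4], [0, 0, 0, -0.13, 4], [0, 0, -0.02, -0.13, 4], [0, 0, -0.02, -0.13, 4], [0, 0, 0, -0.13, 4], [0, 0, 0, -0.13, 4], [0, 0, 0, -0.13, 4], [0, 0, 0, 0, 4], [0, 0, 0, 0, 4]]])

```text
clock: 15.75
tool_pos: [0.5068, 0.1514, 0.0945]
orientation: [-180.0, -0.0, -65.7]
force: [-0.3, -0.2, -0.8]
opening: 0.0471
gripper_force: 30.0
```

step_arm(moves=[[[0, 0, -0.08, 0, 4], [0, 0, 0, 0, 4], [0, 0, 0, 0, 4]]])

```text
clock: 16.05
tool_pos: [0.5068, 0.1514, 0.0937]
orientation: [-180.0, -0.0, -66.1]
force: [0.4, -1.0, 1.6]
opening: 0.0474
gripper_force: 30.0
```

step_arm(moves=[[[0, 0, -0.08, 0, 4], [0, 0, 0, 0, 4], [0, 0, 0, 0, 4]]])

```text
clock: 16.35
tool_pos: [0.5069, 0.1514, 0.093]
orientation: [-180.0, -0.0, -66.1]
force: [-0.7, -1.2, 2.3]
opening: 0.047
gripper_force: 30.0
```

step_arm(moves=[[[0, 0, 0, -0.13, 4], [0, 0, 0, -0.13, 4], [0, 0, 0, -0.13, 4], [0, 0, 0, -0.13, 4], [0, 0, 0, 0, 4], [0, 0, 0, 0, 4]]])

```text
clock: 16.95
tool_pos: [0.5065, 0.1512, 0.0928]
orientation: [180.0, -0.0, -95.7]
force: [-1.4, -1.0, 3.1]
opening: 0.0468
gripper_force: 30.0
```

step_arm(moves=[[[0, 0, 0.12, 0, 4], [0, 0, 0, 0, 4], [0, 0, 0, 0, 5.2], [0, 0, 0, 0, 6], [0, 0, 0, 0, 8.7], [0, 0, 0, 0, 8.7], [0, 0, 0, 0, 8.7]]])

```text
clock: 17.65
tool_pos: [0.5068, 0.1515, 0.094]
orientation: [-180.0, 0.0, -95.9]
force: [0.3, -0.1, -0.9]
opening: 0.0785
gripper_force: 0.0
```

step_arm(moves=[[[0, 0, 1, 0, 8.7], [0, 0, 3, 0, 8.7], [0, 0, 4, 0, 8.7], [0, 0, 4, 0, 8.7], [0, -3, 0, 0, 8.7], [0, -3, 0, 0, 8.7], [0, 0, 0, 0, 8.7], [0, 0, 0, 0, 8.7]]])

```text
clock: 18.45
tool_pos: [0.5069, 0.0909, 0.2149]
orientation: [-179.9, 0.0, -96.0]
force: [-0.3, 0.3, 0.7]
opening: 0.087
gripper_force: 0.0
```

Run:
```python
from h import *
o=ctrl.get_obs(); print(o['clock'],o['joint_pos'].round(1),o['tool_pos'].round(4),o['orientation'].round(1),o['force'].round(1))
ci=viewer.camera_info('wrist'); print(ci['eye'], fproj(ci,[.506,.152,.128]),fproj(ci,[.48,.155,.029]))
ci=viewer.camera_info('scene'); im,d=viewer.snapshot('scene')
g=cv2.inRange(cv2.cvtColor(im,cv2.COLOR_BGR2HSV),(40,70,40),(85,255,255))
n,l,s,c=cv2.connectedComponentsWithStats(g)
for i in range(1,n):
    if 270<c[i][0]<300 and s[i,4]>5: print(s[i],c[i],onz(ci,*c[i],.128), d[int(c[i][1]),int(c[i][0])], world(ci,*c[i],d[int(c[i][1]),int(c[i][0])]))
```

```text
18.45 [ 32.    5.9 -20.3   0.  -63.8 -38.1] [0.5069 0.0909 0.2149] [-179.9    0.   -96. ] [-0.3  0.3  0.7]
[0.49664848 0.00751444 0.37262232] [264.18057578 254.49633454] [283.58804984 214.3597602 ]
[281 186  10   8  66] [285.5        189.60606061] [0.50952114 0.14969742 0.128     ] 1.5324129 [0.50806658 0.14966767 0.12557199]
[261 213  39  10  77] [280.23376623 218.27272727] [0.62103267 0.14158481 0.128     ] 1.5388709 [0.59124862 0.14051777 0.07008212]
```

step_arm(moves=[[[-1.9, 3.6, 0, 0, 8.7], [-1.9, 3.6, 0, 0, 8.7], [-1.9, 3.6, 0, 0, 8.7], [-1.9, 3.6, 0, 0, 8.7], [0, 0, 0, 0, 8.7], [0, 0, 0, 0, 8.7]]])

```text
clock: 19.1
tool_pos: [0.4302, 0.2368, 0.2141]
orientation: [180.0, -0.0, -95.8]
force: [-0.1, -0.3, -0.7]
opening: 0.0873
gripper_force: 0.0
```

Run:
```python
from h import *
o=ctrl.get_obs(); print(o['clock'],o['tool_pos'].round(4),o['force'].round(1))
shot('w5',P=[.49,.152,.04],w=45,k=7)
```

```text
19.1 [0.4302 0.2368 0.2141] [-0.1 -0.3 -0.7]
center [196 102]
box [np.int64(151), np.int64(57), np.int64(241), np.int64(147)] eye [0.4205 0.1535 0.3719]
```

View pics/w5.png

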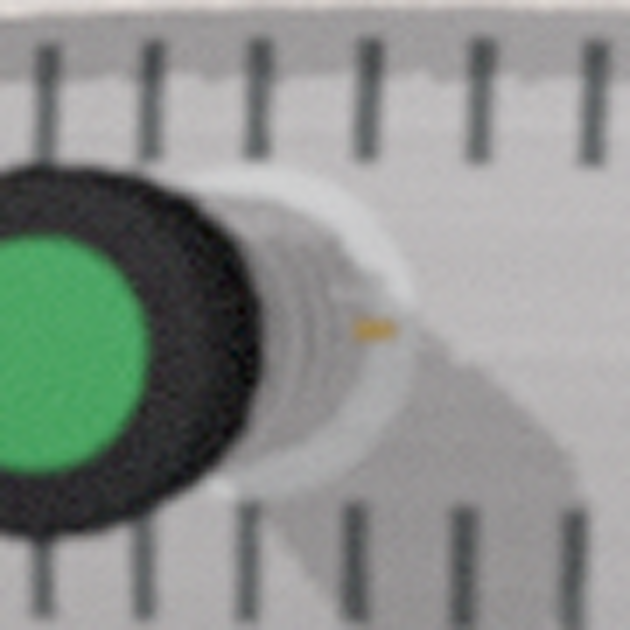

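The brass pin tip shows at (375,330), with the coil around the post. The cap sits at home height and the gripper is clear, so I'm handing in.

```bash
python3 -c "
from plant import close_job
print(close_job())"
```

```text
the job is handed in; nothing more can be done
None
```

I put the spring on the middle-sized press, twisted it clockwise under the pin with about 4 N or less of press, let go of it and handed the job in at about 19 s; contact height and cap height both fit the bottom coil lying fully home, though the coil under the pin was not in view.

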